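Dispense one vial with the rocker paddle

ROBOT

A 6-joint arm with a two-finger parallel gripper is mounted at the origin on the work surface. World frame = base frame: x ahead of the robot, y to its left, z up, the work surface at z = 0. Lengths are in mm, angles in degrees, forces in N, time in s.
With the tool pointing down it reaches from about 350 to 850 mm from the base axis. Payload 8.1 kg.
Tool frame: the origin (TCP) lies at the very end of the fingers, on their centre line; the grasp point (between the pads) lies 19 mm behind it; z points along the fingers, y is the line along which they close (so a half turn about z gives the same grasp; the last joint's range is limited). The gripper opens to 85 mm and grips with 20 to 120 N. Pads are 22 mm wide; open, the fingers measure 114 mm over their backs; the gripper's body (76 mm by 85 mm) begins 54 mm behind the grasp point. The pads swing forward as they close: fully open they stand 13 mm farther back than shut.
Start: joints at [59.908, 7.471, 85.268, -0, 87.261, -4.893], TCP at [255.435, 542.916, 231.292] pointing down, gripper open.
Joint ranges: [-169.43, 169.43], [-51.17, 129.36], [1.28, 143.12], [-76.62, 256.62], [0, 156.53], [-152.29, 152.29]. Speed limits (degrees/s): [136.94, 136.94, 159.86, 180, 180, 180].

INTERFACE

Orientations are given as [roll, pitch, yaw] about the fixed x, y, z axes, in that order (R = Rz(yaw) Ry(pitch) Rx(roll)).
In Python, from bench import sense, eyes, job, models gives the robot as it stands. The module is installed in compiled form; this text tells all that it offers.
- The arm moves only by the tool apply_moves, never from a script. Its argument "rows" is a list of rows, each a list of 6 numbers: the shift along the tool's x, y, z in mm, then the turn, a rotation vector about the tool's x, y, z in rad. In form: [[dx, dy, dz, rx, ry, rz], ...]. A call has exactly 5 rows; each row shifts and turns the commanded pose from where the row before left it, along the tool's axes as they then stand; what a row does not reach is not made up. A row lasts 1/8 s, in which the tool goes at most 62.5 mm and 10.7 degrees, less where a joint would pass 70% of its speed; a pose out of reach is approached as far as the arm can. A call is refused whole if a number of a shift passes 62.5 or a number of a turn 0.188, either way. A call with a gripper value outside its range is refused whole. "fingers" is the finger opening in mm, from 0 to 85.4, set as the call begins (left out, the last holds). The fingers move at their own pace and stop on an object; "grip_force" is the grip in N (left out, the last holds). Time passes only in rows, so rows that do not move let the fingers close, or fill a call up. It gives the time, the measured TCP pose, the force, the opening and the grip force at its end, in the units of the state.
- sense(): the state, without advancing time (a new reading comes with each control period).
- eyes.snapshot(name): name is "scene" or "top"; returns (picture, depth): 400x640x3 uint8, red, green, blue; 400x640 float32, mm along the optical axis (not along the pixel's ray), 0 where there is no reading.
- eyes.get_calibration(name): a dict with "intrinsics" (3x3 intrinsics, pixels), "R" (3x3) and "t" (3): a world point X has camera coordinates R X + t. Camera axes: x right, y down, z forward; pixel columns grow to the right and rows downward; lengths in mm; the calibration is good to about 2 mm. A picture is of the moment at which its call begins. get_calibration takes no time and is no camera call.
- job.hand_in(): hands the job in; it is judged then, once.
Trained networks look in the newest picture that a camera, given by its name, has taken for a name from the list of things; names that differ only in an ending like _2 or _b are one class to them, and where a whole thing is asked for, a point or a joint stands for the part that bears it (a point fixed in the world has none). Each returns a list of dicts, best first, with "confidence" (0 to 1); they miss things now and then, are a little off and sometimes report something else, mostly with a low value. They report only what shows in the picture. A call takes as long as a camera call. They do not tell look-alikes from the thing itself.
- models.boxes_of(name, camera): "xyz" ([x, y, z] in mm, in world coordinates, good to about 4 mm: the middle of the surface that is visible of it).
- models.cut_out(name, camera): "pixels" (400x640 bool, what is visible of it).
- models.place_of(name, camera): "xyz" ([x, y, z] in mm, in world coordinates, good to about 4 mm: a listed point, or the origin of a listed thing).
The state is a dict: "time": time; "joint_pos": joint angles; "qd": joint speeds; "joint_efforts": joint torques, N m; "tool_pos": TCP position; "tcp_rot": TCP orientation; "ft_force": force on the tool from outside, world axes, zero at the start; "wrist_torque": the same for the moment, N m; "finger_gap": finger opening in mm; "grip_force": force on a finger pad.
Only numpy, scipy, OpenCV 4.12 (cv2) and the standard library are available. Lean on these libraries where they do the work, as an engineer would, in place of code of your own. Each camera call takes 0.05 s, during which the arm holds its last target. There are 200 camera calls.

TASK

Dispense one vial: press the blue paddle of the vial dispenser all the way down with your fingertips so that the red gate at the other end of the rocker lifts, and keep it down until the front vial has rolled into the catch tray. Then let the paddle come all the way up again, so that the gate shuts and the next vial moves up behind it. Do not touch the vials or the gate, and leave the standing vials and the tube rack where they are.

Things in the scene. Friction and masses are not known exactly. Their poses are not given: they have to be found in the camera images.
- dispenser: fixed bench-top gravity dispenser: metal chute, 88 mm wide over its cheeks, sloping 12 degrees down to its own -x; tray lip at x = -0.17, end plate at x = +0.17; cheeks 48 to 107 mm high, end plate 123, pivot brackets 112. Origin on the bench under the front vial, on the centre line; x uphill, y across, z up. Rocker shaft along y at x = -0.019, z = 0.101; the gate crossbar rises to 125 mm when pressed.
- rocker (a joint): rocker angle, rad: 0 at rest (paddle up, gate shut), growing as the paddle goes down, 0.78 at the stop (fully down). A spring returns it; pressing takes 2 N at first, 4.5 N just before the stop. The front vial comes free at about 0.6 and rolls into the tray in about half a second; a white finger behind it keeps back the rest at every angle above 0.1.
- paddle: blue ribbed paddle, 44 x 44 x 6 mm, on the rocker's uphill arm outside the cheek: x = 0.066, y = -0.078 of the dispenser, free space below. Origin: centre of its top face; z normal to it, x uphill. At rest 136 mm above the bench, uphill edge 22 degrees up; fully pressed 66 mm (70 mm straight below), tilted 22 degrees the other way; half way 7 mm farther uphill. The cheek is 34 mm from its centre.
- gate: red gate plate across the chute, 64 mm wide, on the downhill arm of the rocker; shut, its lower edge stands 25 mm above the chute floor and stops the front vial; it swings up and downhill as the paddle is pressed. Its origin lies on the rocker's shaft, not on the plate.
- tray (a point): centre of the floor of the catch tray at the low end of the chute, 16 mm above the bench; axes as the dispenser's. The tray is 64 mm long, 82 mm wide, its lip 43 mm above the bench; a delivered vial comes to rest against the lip, its origin 11 mm towards -x from this point and 17 mm above it.
- vial1: the front of the four frosted pop-top vials that lie across the chute one behind another: 38 mm thick, 76 mm long, 55 g; origin at its middle, long axis along the dispenser's y. At the start it leans on the gate; this is the one to dispense.
- vial2: the second of the four frosted pop-top vials that lie across the chute one behind another: 38 mm thick, 76 mm long, 55 g; origin at its middle, long axis along the dispenser's y. It must stay in the chute and finally leans on the closed gate.
- vial3: the third of the four frosted pop-top vials that lie across the chute one behind another: 38 mm thick, 76 mm long, 55 g; origin at its middle, long axis along the dispenser's y. It must stay in the chute.
- vial4: the last of the four frosted pop-top vials that lie across the chute one behind another: 38 mm thick, 76 mm long, 55 g; origin at its middle, long axis along the dispenser's y. It must stay in the chute.
- standing_vial: a frosted pop-top vial, 38 mm thick, 76 mm tall, standing on the bench beside the dispenser; origin at the centre of its foot. Bystander.
- amber_green: a small brown injection vial with a green cap, 28 mm thick, 57 mm tall, standing on the bench beside the dispenser; origin at the centre of its foot. Bystander.
- amber_silver: the same brown vial with a silver cap; origin at the centre of its foot. Bystander.
- tube_rack: navy tube rack with blue-capped tubes, 176 x 71 mm, 88 mm tall with the tubes, 0.6 kg, standing on the dispenser's -y side, at least 85 mm from the paddle's edge; origin at the centre of its underside. Bystander.
There are look-alikes about, which are no part of the job. What is shaped like the vial2 but pink is not meant.

How it is judged:
By the outcome, as a careful person would: the job done as asked, in the order asked, and still so for the second after the job is handed in, with the robot touching nothing.
It also fails if it takes over 32 s, if anything falls off the work surface, if the arm or the gripper's body presses on something with over 40 N, if the wrist force passes 120 N, or if a joint passes its speed limit or range.

## Working session

There is one attempt and no reset: what is moved stays moved. The work goes in short steps, Python scripts to look and compute and a tool call to move; the robot and the scene stay as the last step left them, time stands still between calls to the robot, and variables do not carry over. Pictures are saved under pics/ and viewed, at most 10 in all, crops included, and the job is handed in when it is done.

Besides the shell and the picture viewer there is one more tool, called after "Request:" by a JSON object that holds its "method" and its "body". apply_moves: Moves the arm, as the interface text tells. Its arguments: {"type":"object","properties":{"rows":{"type":"array"},"fingers":{"type":"number"},"grip_force":{"type":"number"}},"required":["rows"]}

```bash
mkdir -p pics; python3 - <<'E'
from bench import sense, eyes, job, models
import cv2,numpy as np
for c in("scene","top"):
    p,d=eyes.snapshot(c); cv2.imwrite(f"pics/{c}0.png",p[:,:,::-1]); np.savez(f"{c}0.npz",p=p,d=d)
    K=eyes.get_calibration(c);print(c,K["intrinsics"].tolist(),K["R"].round(3).tolist(),K["t"].round(1).tolist())
    for n in("dispenser","paddle","tray","gate","vial1","tube_rack","standing_vial"):
        print(n,[(np.round(r["xyz"]).tolist(),round(r["confidence"],2)) for r in models.place_of(n,c)][:5])
print(sense())
E
```

```text
scene [[437.9942237334608, 0.0, 314.46419895374004], [0.0, 437.9942237334608, 196.93713494565398], [0.0, 0.0, 1.0]] [[-0.892, 0.453, 0.01], [0.301, 0.609, -0.734], [-0.338, -0.651, -0.679]] [495.8, -92.4, 1168.8]
dispenser []
paddle [([558.0, 84.0, 137.0], 0.62)]
tray [([375.0, -32.0, 16.0], 0.96)]
gate [([439.0, 59.0, 105.0], 0.55)]
vial1 [([473.0, 102.0, 67.0], 0.9), ([449.0, 328.0, 16.0], 0.78), ([496.0, 129.0, 77.0], 0.76), ([516.0, 163.0, 88.0], 0.66), ([451.0, 76.0, 61.0], 0.56)]
tube_rack [([632.0, -74.0, -0.0], 0.62)]
standing_vial []
top [[443.60908387637625, 0.0, 324.5723361722822], [0.0, 443.60908387637625, 195.37232670779235], [0.0, 0.0, 1.0]] [[0.007, -1.0, -0.0], [-0.993, -0.007, -0.117], [0.117, 0.001, -0.993]] [48.2, 585.1, 1030.2]
dispenser [([456.0, 76.0, 2.0], 0.65)]
paddle [([552.0, 81.0, 136.0], 0.98)]
tray [([372.0, -30.0, 12.0], 0.58), ([555.0, 79.0, 134.0], 0.53)]
gate [([474.0, 108.0, 67.0], 0.18)]
vial1 [([492.0, 130.0, 76.0], 0.88), ([474.0, 108.0, 66.0], 0.72), ([452.0, 76.0, 60.0], 0.71), ([522.0, 166.0, 78.0], 0.64), ([449.0, 329.0, 19.0], 0.59)]
tube_rack [([627.0, -74.0, -3.0], 0.65)]
standing_vial [([582.0, 257.0, 0.0], 0.52)]
{'time': 0.8, 'joint_pos': array([ 5.99083693e+01,  7.47121036e+00,  8.52676255e+01, -8.72561838e-04,
        8.72615345e+01, -4.89421411e+00]), 'qd': array([-0.02692679, -0.02655911, -0.02572187,  0.06294883, -0.05464827,
       -0.03082312]), 'joint_efforts': array([-1.42662980e-04, -5.69275582e+01, -5.00822139e+01, -3.29902514e-04,
        1.35507828e-03, -2.59175934e-06]), 'tool_pos': array([255.44057498, 542.91270528, 231.29343551]), 'tcp_rot': array([-1.79999557e+02,  8.36794423e-04,  1.54802625e+02]), 'ft_force': array([-0.11047132,  0.36631395, -0.90264892]), 'wrist_torque': array([ 0.01106863, -0.01196725, -0.00294543]), 'grip_force': 0.0, 'finger_gap': 85.1243240894546}
```

View pics/scene0.png

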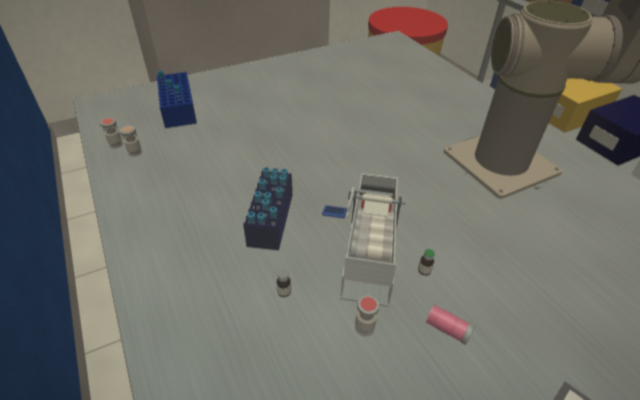

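View pics/top0.png

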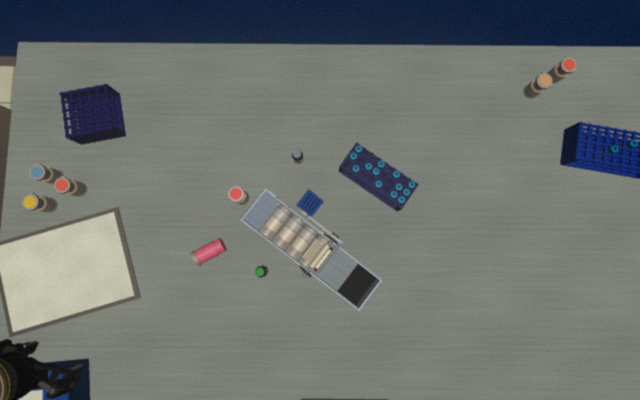

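Top view: the paddle is at (310,203) and the gate end is toward (330,250). The scene view shows the paddle at (335,211).
Possible look-alikes for the blue paddle are the navy rack (378,176), the rack/basket at (605,150), the basket at (93,113) and the blue box at (70,375). The ribbed plate next to the chute cheek fits the description. Next is a refined measurement with a close crop.

```bash
cat > h.py <<'E'
import numpy as np
from scipy.spatial.transform import Rotation as Ro
from bench import sense, eyes, models, job
def cloud(c,d):
    K=eyes.get_calibration(c);M=K["intrinsics"];v,u=np.mgrid[:400,:640]
    P=np.stack([(u-M[0,2])*d/M[0,0],(v-M[1,2])*d/M[1,1],d],-1)
    return (P-K["t"])@K["R"]
def delta(target,yaw):
    s=sense();R=Ro.from_euler("xyz",s["tcp_rot"],degrees=True);G=Ro.from_euler("xyz",[180,0,yaw],degrees=True)
    return R.inv().apply(np.array(target)-s["tool_pos"]).round(1),(R.inv()*G).as_rotvec().round(3)
E
python3 - <<'E'
from h import *
import cv2
for c,box in(("top",(285,180,335,225)),("scene",(315,195,352,225))):
    z=np.load(c+"0.npz");W=cloud(c,z["d"]);p=z["p"].astype(int)
    m=(p[:,:,2]-p[:,:,0]>40)&(W[:,:,2]>100)&(W[:,:,2]<160);b=np.zeros_like(m);b[box[1]:box[3],box[0]:box[2]]=1;m&=b
    q=W[m];print(c,m.sum(),q.mean(0).round(1),np.median(q,0).round(1),q.min(0).round(),q.max(0).round())
    r=cv2.minAreaRect(q[:,:2].astype(np.float32));print(r)
    if c=="top":
        cr=z["p"][170:310,230:400,::-1];cv2.imwrite("pics/crop0.png",cv2.resize(cr,None,fx=4,fy=4,interpolation=3))
        m=(W[:,:,2]>35)&(W[:,:,2]<140);m[:185]=0;m[315:]=0;m[:,:241]=0;m[:,385:]=0;m[:215,290:]=0
        n,l,s,_=cv2.connectedComponentsWithStats(m.astype(np.uint8));k=1+s[1:,4].argmax();print(s[k],cv2.minAreaRect(W[l==k][:,:2].astype(np.float32)))
E
```

```text
top 366 [556.2  84.7 137.2] [556.1  85.8 137.5] [530.  58. 127.] [583. 111. 147.]
((556.1160888671875, 84.619384765625), (39.922401428222656, 42.74866485595703), 52.322391510009766)
[ 241  189  141  122 4150] ((456.2049560546875, 80.29180908203125), (342.63507080078125, 117.36415100097656), 52.602603912353516)
scene 85 [565.1  94.5 143.5] [567.7  96.  144.5] [536.  63. 134.] [583. 109. 147.]
((560.1567993164062, 87.73115539550781), (32.720829010009766, 40.53775405883789), 50.48035430908203)
```

View pics/crop0.png

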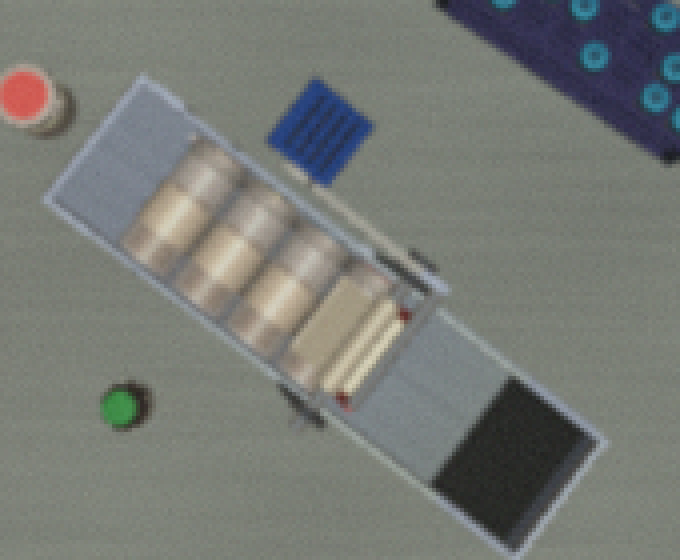

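The crop confirms the choice: the ribbed blue paddle is at crop (320,132), beside the cheek, with four vials lying in the chute, the gate at (370,340) and an empty tray. The chute yaw is about 52.6° and the paddle centre is (556,85,137). I'll close the fingers and fly over.

```bash
python3 -c "
from h import *
print(delta([559,84,190],52.6))"
```

```text
(array([-470.1, -286. ,   41.3]), array([0.   , 0.   , 1.784]))
```

Request:
{"method": "apply_moves", "body": {"rows": [[-25, -15, 2, 0, 0, 0], [-45, -27, 4, 0, 0, 0], [-50, -30, 4, 0, 0, 0], [-50, -30, 4, 0, 0, 0], [-50, -30, 4, 0, 0, 0]], "fingers": 0, "grip_force": 20}}

```text
time: 1.42
tool_pos: [399.1, 328.3, 213.4]
tcp_rot: [180.0, 0.0, 154.8]
ft_force: [0.7, 0.2, -0.3]
finger_gap: 0.1
grip_force: 0.0
```

Request:
{"method": "apply_moves", "body": {"rows": [[-50, -30, 4, 0, 0, 0], [-50, -30, 4, 0, 0, 0], [-50, -31, 4, 0, 0, 0], [-50, -31, 4, 0, 0, 0], [-50, -32, 5, 0, 0, 0]]}}

```text
time: 2.05
tool_pos: [560.0, 82.3, 192.6]
tcp_rot: [180.0, 0.0, 154.8]
ft_force: [0.3, 0.7, 0.8]
finger_gap: -0.3
grip_force: 0.0
```

Request:
{"method": "apply_moves", "body": {"rows": [[0, 0, 0, 0, 0, 0.18], [0, 0, 0, 0, 0, 0.18], [0, 0, 0, 0, 0, 0.18], [0, 0, 0, 0, 0, 0.18], [0, 0, 0, 0, 0, 0.18]]}}

```text
time: 2.68
tool_pos: [559.0, 84.0, 192.4]
tcp_rot: [180.0, 0.0, 102.9]
ft_force: [-0.0, 0.5, 0.3]
finger_gap: -0.1
grip_force: 0.0
```

Request:
{"method": "apply_moves", "body": {"rows": [[0, 0, 0, 0, 0, 0.18], [0, 0, 0, 0, 0, 0.18], [0, 0, 0, 0, 0, 0.18], [0, 0, 0, 0, 0, 0.18], [0, 0, 0, 0, 0, 0.16]]}}

```text
time: 3.3
tool_pos: [559.0, 84.1, 192.4]
tcp_rot: [180.0, -0.0, 52.5]
ft_force: [0.0, -0.2, -0.9]
finger_gap: -0.6
grip_force: 0.0
```

```bash
python3 -c "
from h import *
import cv2
print(delta([559,84,190],52.6));s=sense();print(s['time'],s['tool_pos'],s['tcp_rot'],s['finger_gap'],s['ft_force'])
p,d=eyes.snapshot('scene');cv2.imwrite('pics/s1.png',cv2.resize(p[120:310,230:450,::-1],None,fx=3,fy=3))"
```

```text
(array([-0. ,  0.1,  2.4]), array([ 0.   , -0.   , -0.002]))
3.3 [558.96793899  84.05156962 192.35569479] [ 1.79994541e+02 -4.90752016e-03  5.24973908e+01] -0.5723854529017549 [ 0.03194164 -0.16247294 -0.88487975]
```

View pics/s1.png

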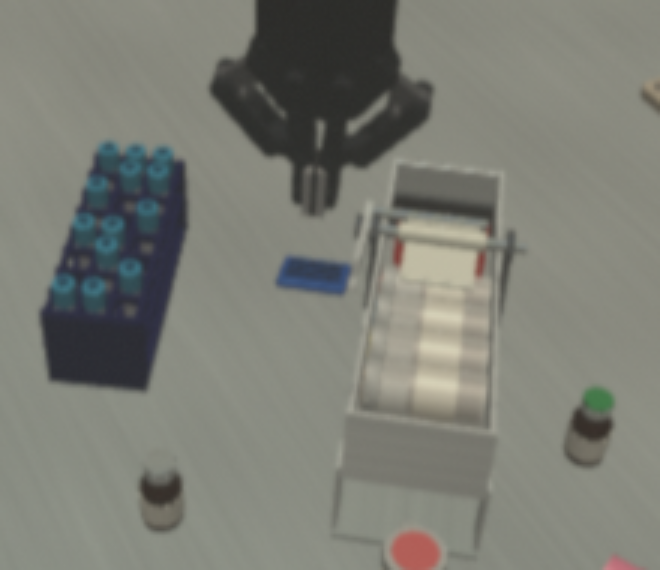

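The picture shows the fingertips at crop (315,210), above the paddle at (315,275). The gripper's knuckles spread across the chute cheek, so I'll turn it 90° to spread them along the chute instead, then descend.

Request:
{"method": "apply_moves", "body": {"rows": [[0, 0, 0, 0, 0, -0.18], [0, 0, 0, 0, 0, -0.18], [0, 0, 0, 0, 0, -0.18], [0, 0, 0, 0, 0, -0.18], [0, 0, 0, 0, 0, -0.18]]}}

```text
time: 3.98
tool_pos: [559.0, 84.0, 192.4]
tcp_rot: [180.0, 0.0, 104.9]
ft_force: [0.5, 1.0, 0.5]
finger_gap: 0.1
grip_force: 0.0
```

Request:
{"method": "apply_moves", "body": {"rows": [[0, 0, 0, 0, 0, -0.18], [0, 0, 6, 0, 0, -0.18], [0, 0, 8, 0, 0, -0.18], [0, 0, 8, 0, 0, -0.13], [0, 0, 8, 0, 0, 0]]}}

```text
time: 4.6
tool_pos: [559.0, 84.0, 162.0]
tcp_rot: [180.0, 0.0, 142.8]
ft_force: [-0.3, 0.1, 0.2]
finger_gap: -0.0
grip_force: 0.0
```

Request:
{"method": "apply_moves", "body": {"rows": [[0, 0, 6, 0, 0, 0], [0, 0, 6, 0, 0, 0], [0, 0, 6, 0, 0, 0], [0, 0, 6, 0, 0, 0], [0, 0, 6, 0, 0, 0]]}}

```text
time: 5.22
tool_pos: [559.3, 84.2, 132.4]
tcp_rot: [180.0, 0.0, 142.8]
ft_force: [0.3, 1.3, 1.8]
finger_gap: 0.0
grip_force: 0.9
```

Request:
{"method": "apply_moves", "body": {"rows": [[0, 0, 6, 0, 0, 0], [0, 0, 6, 0, 0, 0], [0, 0, 6, 0, 0, 0], [0, 0, 6, 0, 0, 0], [0, 0, 6, 0, 0, 0]]}}

```text
time: 5.85
tool_pos: [559.2, 84.1, 102.1]
tcp_rot: [180.0, 0.0, 142.8]
ft_force: [1.5, 1.4, 3.3]
finger_gap: -0.1
grip_force: 1.5
```

```bash
python3 -c "
from h import *
import cv2
p,d=eyes.snapshot('scene');cv2.imwrite('pics/s2.png',cv2.resize(p[120:310,230:450,::-1],None,fx=3,fy=3))"
```

```text
(no output)
```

View pics/s2.png

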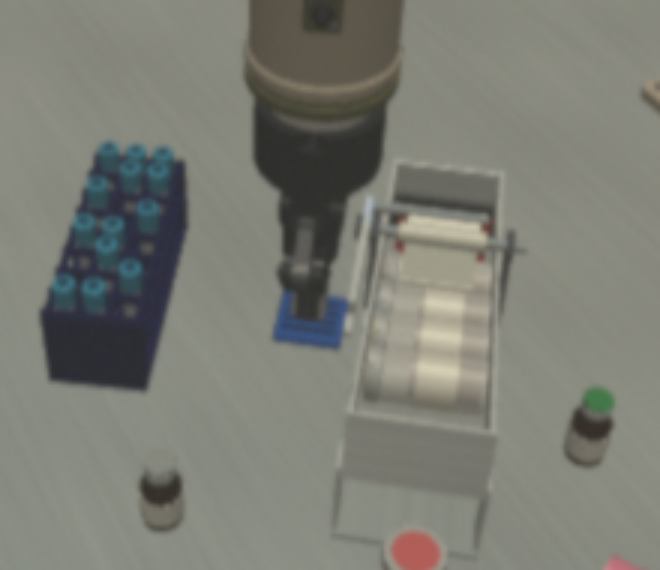

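The paddle is about half pressed, with the fingertips on it at (310,310). The gate is rising at (440,230) and the gripper clears the cheek. I'll keep pressing.

Request:
{"method": "apply_moves", "body": {"rows": [[0, 0, 6, 0, 0, 0], [0, 0, 6, 0, 0, 0], [0, 0, 5, 0, 0, 0], [0, 0, 4, 0, 0, 0], [0, 0, 3, 0, 0, 0]]}}

```text
time: 6.52
tool_pos: [559.0, 84.0, 78.1]
tcp_rot: [180.0, 0.0, 142.8]
ft_force: [-1.1, -1.5, 5.3]
finger_gap: 0.2
grip_force: 2.1
```

Request:
{"method": "apply_moves", "body": {"rows": [[0, 0, 2, 0, 0, 0], [0, 0, 1, 0, 0, 0], [0, 0, 1, 0, 0, 0], [0, 0, 1, 0, 0, 0], [0, 0, 0, 0, 0, 0]]}}

```text
time: 7.15
tool_pos: [559.1, 84.1, 73.4]
tcp_rot: [180.0, 0.0, 142.8]
ft_force: [-0.6, -1.9, 4.1]
finger_gap: 0.1
grip_force: 2.0
```

Request:
{"method": "apply_moves", "body": {"rows": [[0, 0, 0.5, 0, 0, 0], [0, 0, 0.5, 0, 0, 0], [0, 0, 0.5, 0, 0, 0], [0, 0, 0, 0, 0, 0], [0, 0, 0, 0, 0, 0]]}}

```text
time: 7.78
tool_pos: [559.1, 84.0, 71.9]
tcp_rot: [180.0, 0.0, 142.8]
ft_force: [-0.2, -1.7, 4.7]
finger_gap: -0.1
grip_force: 2.1
```

```bash
python3 -c "
from h import *
import cv2
p,d=eyes.snapshot('scene');cv2.imwrite('pics/s3.png',cv2.resize(p[120:310,230:450,::-1],None,fx=3,fy=3))
print(sense()['ft_force'])"
```

```text
[-0.34956178 -1.75446354  4.51442467]
```

View pics/s3.png

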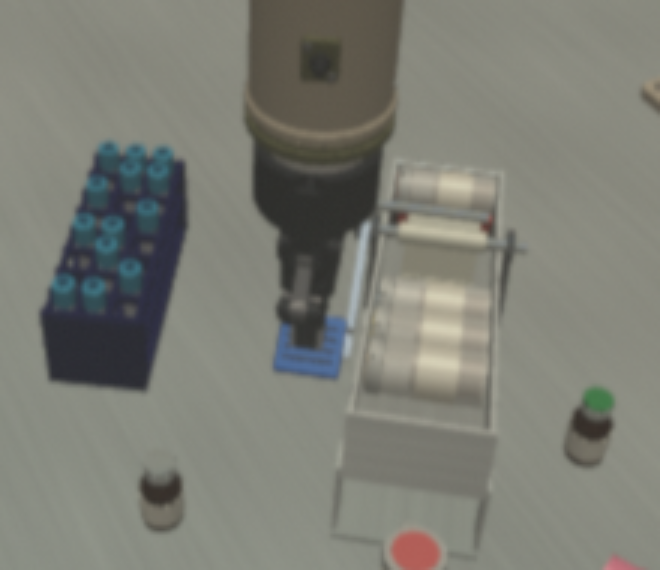

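Vial 1 is in the tray at (445,185), and the other three are held at (435,290–380). The task says all the way down, so I'll press to the stop until the force jumps.

Request:
{"method": "apply_moves", "body": {"rows": [[0, 0, 0.5, 0, 0, 0], [0, 0, 0.5, 0, 0, 0], [0, 0, 0.5, 0, 0, 0], [0, 0, 0, 0, 0, 0], [0, 0, 0, 0, 0, 0]]}}

```text
time: 8.45
tool_pos: [559.1, 84.1, 70.4]
tcp_rot: [180.0, 0.0, 142.8]
ft_force: [-0.6, -1.2, 5.3]
finger_gap: -0.2
grip_force: 2.1
```

Request:
{"method": "apply_moves", "body": {"rows": [[0, 0, 0.5, 0, 0, 0], [0, 0, 0.5, 0, 0, 0], [0, 0, 0.5, 0, 0, 0], [0, 0, 0, 0, 0, 0], [0, 0, 0, 0, 0, 0]]}}

```text
time: 9.07
tool_pos: [559.0, 84.0, 68.9]
tcp_rot: [180.0, 0.0, 142.8]
ft_force: [-0.8, -1.7, 5.4]
finger_gap: -0.1
grip_force: 2.1
```

Request:
{"method": "apply_moves", "body": {"rows": [[0, 0, 0.5, 0, 0, 0], [0, 0, 0.5, 0, 0, 0], [0, 0, 0.5, 0, 0, 0], [0, 0, 0, 0, 0, 0], [0, 0, 0, 0, 0, 0]]}}

```text
time: 9.7
tool_pos: [559.0, 84.0, 67.5]
tcp_rot: [180.0, 0.0, 142.8]
ft_force: [-0.8, -1.0, 5.3]
finger_gap: 0.0
grip_force: 2.3
```

Request:
{"method": "apply_moves", "body": {"rows": [[0, 0, 0.5, 0, 0, 0], [0, 0, 0.5, 0, 0, 0], [0, 0, 0.5, 0, 0, 0], [0, 0, 0, 0, 0, 0], [0, 0, 0, 0, 0, 0]]}}

```text
time: 10.32
tool_pos: [559.4, 84.2, 66.9]
tcp_rot: [180.0, 0.0, 142.8]
ft_force: [-3.4, -0.7, 11.4]
finger_gap: 0.2
grip_force: 4.8
```

The force jumped, so the paddle is at its stop. I'll hold briefly, then rise gently, since the spring carries the paddle up with the fingers.

Request:
{"method": "apply_moves", "body": {"rows": [[0, 0, 0, 0, 0, 0], [0, 0, 0, 0, 0, 0], [0, 0, 0, 0, 0, 0], [0, 0, -3, 0, 0, 0], [0, 0, -5, 0, 0, 0]]}}

```text
time: 10.95
tool_pos: [559.4, 84.7, 74.1]
tcp_rot: [179.9, 0.0, 142.8]
ft_force: [1.9, 2.7, 2.3]
finger_gap: 0.2
grip_force: 1.9
```

Request:
{"method": "apply_moves", "body": {"rows": [[0, 0, -6, 0, 0, 0], [0, 0, -6, 0, 0, 0], [0, 0, -6, 0, 0, 0], [0, 0, -6, 0, 0, 0], [0, 0, -6, 0, 0, 0]]}}

```text
time: 11.58
tool_pos: [558.8, 83.9, 104.1]
tcp_rot: [-180.0, -0.0, 142.8]
ft_force: [0.8, 1.3, 2.1]
finger_gap: -0.1
grip_force: 1.3
```

Request:
{"method": "apply_moves", "body": {"rows": [[0, 0, -6, 0, 0, 0], [0, 0, -6, 0, 0, 0], [0, 0, -6, 0, 0, 0], [0, 0, -6, 0, 0, 0], [0, 0, -6, 0, 0, 0]]}}

```text
time: 12.2
tool_pos: [558.7, 83.9, 133.9]
tcp_rot: [-180.0, -0.0, 142.8]
ft_force: [-0.8, -1.8, 0.7]
finger_gap: 0.0
grip_force: 0.8
```

Request:
{"method": "apply_moves", "body": {"rows": [[0, 0, -6, 0, 0, 0], [0, 0, -10, 0, 0, 0], [0, 0, -15, 0, 0, 0], [0, 0, -15, 0, 0, 0], [0, 0, -15, 0, 0, 0]]}}

```text
time: 12.82
tool_pos: [559.2, 84.1, 196.3]
tcp_rot: [180.0, 0.0, 142.8]
ft_force: [-0.4, -0.6, -0.2]
finger_gap: 0.3
grip_force: 0.0
```

Request:
{"method": "apply_moves", "body": {"rows": [[0, 0, -15, 0, 0, 0], [0, 0, 0, 0, 0, 0], [0, 0, 0, 0, 0, 0], [0, 0, 0, 0, 0, 0], [0, 0, 0, 0, 0, 0]]}}

```text
time: 13.45
tool_pos: [558.6, 84.0, 209.1]
tcp_rot: [-180.0, -0.1, 142.8]
ft_force: [0.5, 0.9, 0.3]
finger_gap: -0.0
grip_force: 0.0
```

```bash
python3 -c "
from h import *
import cv2
p,d=eyes.snapshot('scene');cv2.imwrite('pics/s4.png',cv2.resize(p[120:310,230:450,::-1],None,fx=3,fy=3))
for n in ('paddle','vial1'): print([(r['xyz'],r['confidence']) for r in models.place_of(n,'scene')])
print(sense()['ft_force'])"
```

```text
[([558.2, 81.9, 135.4], 0.57)]
[([449.8, 328.1, 17.3], 0.94), ([366.1, -36.4, 37.8], 0.84), ([452.8, 70.4, 60.3], 0.69), ([472.8, 99.6, 70.7], 0.66), ([499.0, 135.7, 77.0], 0.58)]
[-0.36908999  0.4004778   0.00964339]
```

View pics/s4.png

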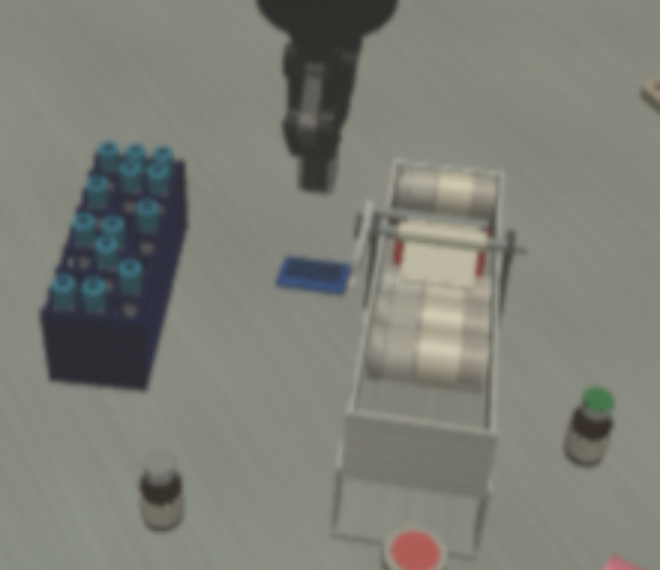

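The paddle is back up at (315,275) and the gate is shut. One vial is in the tray at (445,185), and vial 2 has moved up behind the gate, with three vials left in the chute. The bystanders haven't moved and the robot is clear.

```bash
python3 -c "
from bench import job
print(job.hand_in())"
```

```text
the job is handed in; nothing more can be done
None
```

The job is done and handed in: vial 1 is in the catch tray, the paddle is fully up with the gate shut, and vial 2 has moved up behind the gate; it took about 13.5 s of the 32 s limit, with nothing else disturbed.

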